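# Register a tube rack in the corner of a locating plate

### The job

The long tube rack that stands askew on the flat metal locating plate must be registered for the next machine: slide it across the plate, without lifting it, until its far long side lies flush along the back stop rail and its right-hand end is up against the side stop rail. Leave the similar rack that stands on the bench beside the plate where it is, and let go.

Things in the scene. Friction and masses are not known exactly. Their poses are not given: they have to be found in the camera images.
- rack_center (a point): Centre of the rack to push: a long narrow microtube rack, loose, 0.25 to 0.5 kg (slides at under 5 N), askew on the locating plate. Body 225 x 67 x 30 mm with upright sides; this point is 15 mm above its underside; tubes rise to 56 mm. x along its length, y across, z up. At the start its length is within 15 degrees of the back stop and its centre 30 to 85 mm short of home along each axis.
- stop_corner (a point): Inner corner of the two stops, on the plate's face. x points away from the robot to the back stop, y to the left, z up. The back stop's upright face is x = 0 here, from y = 0 to 185 mm; the side stop's (right end) is y = 0, from x = -113 to 0. Rails are dark steel, 12 mm thick, 17 mm high. A registered rack has its centre at x = -34, y = 112, z = 15 mm, its length along y, either end first.
- plate: The locating plate: bare metal, fixed on the bench, 230 (x) x 380 (y) x 8 mm, upper face at z = 0.008, turned by up to 25 degrees. Origin at the centre of its underside; axes parallel to those of the stop corner, which lies at x = 95, y = -155 mm from it.
- other_rack_center (a point): Centre of a bystander that must stay put: another narrow tube rack, 225 x 67 x 30 mm body, loose, directly on the bench to the right of the plate, its length roughly away from the robot. This point is 15 mm above its underside; x along its length.

How it is judged:
At the end, for the whole second after the job is handed in: The rack stands flat on the plate with its long side along the back stop and its right end against the side stop: its centre within 12 mm of the fully registered position on each axis (no more than 8 mm past it), its length within 10 degrees of the back stop, level, and left there (x of rack_center in the frame of stop_corner between -0.046 and -0.026 m and y of rack_center in the frame of stop_corner between 0.104 and 0.124 m and z of rack_center in the frame of stop_corner below 0.02 m and angle between the x axis of rack_center and the y axis of stop_corner, either way round below 0.175 rad and angle between rack_center's own z axis and vertical below 0.1 rad); the robot touches nothing.
It fails at once if the rack is lifted more than 15 mm off the plate instead of slid (z of rack_center in the frame of stop_corner above 0.03 m).
It fails at once if the rack is tipped more than 20 degrees (angle between rack_center's own z axis and vertical above 0.35 rad).
It fails at once if the other rack on the bench is moved more than 20 mm (distance of other_rack_center from where it was at the start of the episode above 0.02 m).
It also fails if it takes over 38 s, if anything falls off the work surface, if the arm or the gripper's body presses on something with over 40 N, if the wrist force passes 120 N, or if a joint passes its speed limit or range.

### The arm

A 6-joint arm with a two-finger parallel gripper is mounted at the origin on a cart in front of the work surface, level with it; the furniture and walls round the work are solid. World frame = base frame: x ahead of the robot, y to its left, z up, the work surface at z = 0. Lengths are in m, angles in rad, forces in N, time in s.
With the tool pointing down it reaches from about 0.35 to 0.975 m from the base axis. Payload 4.9 kg.
Tool frame: the origin (TCP) lies at the very end of the fingers, on their centre line; the grasp point (between the pads) lies manip.grip_point_offset behind it (manip.grip_point_offset is the distance from the TCP to the grasp point, in m); z points along the fingers, y is the line along which they close (so a half turn about z gives the same grasp; the last joint's range is limited). The gripper opens to 85 mm and grips with 20 to 120 N. Pads are 22 mm wide; open, the fingers measure 114 mm over their backs; the gripper's body (76 mm by 85 mm) begins 54 mm behind the grasp point. The pads swing forward as they close: fully open they stand 13 mm farther back than shut.
Start: joints at [-1.27, 0.053, 1.613, -0, 1.476, -0.119], TCP at [0.255, -0.571, 0.231] pointing down, gripper open.
Joint ranges: [-3.01, 3.01], [-1.01, 2.22], [0.06, 2.58], [-1.02, 4.17], [0.09, 2.62], [-3.14, 3.14]. Speed limits (rad/s): [2.57, 2.57, 3.14, 3.14, 3.14, 3.14].

### API

Orientations are given as a unit quaternion [w, x, y, z].
In Python, from plant import manip gives the robot as it stands.
- The arm moves only by the shell command python3 -m crank 'ROWS' [OPENING]. ROWS is JSON, a list of rows, each an object of numbers: "x", "y", "z": the shift along the tool's x, y, z in cm; "turn": the turn about the tool's z in rad. In form: [{"x": .., "y": .., "z": .., "turn": ..}, ...]. A call has 1 to 5 rows; each row shifts and turns the commanded pose from where the row before left it, along the tool's axes as they then stand; what a row does not reach is not made up. A row lasts 1/10 s, in which the tool goes at most 50 mm and 8.59 degrees, less where a joint would pass 70% of its speed; a pose out of reach is approached as far as the arm can. A call with a gripper value outside its range is refused whole. OPENING is the opening in per cent of the stroke, from 0 (shut) to 100 (fully open), set as the call begins (- or left out, the last holds). The fingers move at their own pace and stop on an object; the grip force is fixed at half the most. Time passes only in rows, so rows that do not move let the fingers close. It gives the time, the measured TCP pose, the force, the opening and the grip force at its end, in the units of the state.
- manip.state(): the state, without advancing time (a new reading comes with each control period).
- manip.grab_frame(name): name is "scene" or "top"; returns (picture, depth): 400x640x3 uint8, red, green, blue; 400x640 float32, m along the optical axis (not along the pixel's ray), 0 where there is no reading.
- manip.camera_model(name): a dict with "mtx" (3x3 intrinsics, pixels), "world_to_cam" (4x4, takes a point from world to camera coordinates). Camera axes: x right, y down, z forward; pixel columns grow to the right and rows downward; lengths in m; the calibration is good to about 2 mm. A picture is of the moment at which its call begins. camera_model takes no time and is no camera call.
- manip.job_done(): hands the job in; it is judged then, once.
The state is a dict: "time": time; "joint_pos": joint angles; "joint_vel": joint speeds; "joint_efforts": joint torques, N m; "tool_pos": TCP position; "tool_rot": TCP orientation; "contact_force": force on the tool from outside, world axes, zero at the start; "ft_torque": the same for the moment, N m; "gripper_width": opening from 0.0 (shut) to 1.0 (fully open); "grasp_force": force on a finger pad.
Only numpy, scipy, OpenCV 4.12 (cv2) and the standard library are available. Lean on these libraries where they do the work, as an engineer would, in place of code of your own. Each camera call takes 0.05 s, during which the arm holds its last target. There are 200 camera calls.

## Working session

There is one attempt and no reset: what is moved stays moved. The work goes in short steps, Python scripts to look and compute and a shell command to move; the robot and the scene stay as the last step left them, time stands still between calls to the robot, and variables do not carry over. Pictures are saved under pics/ and viewed, at most 10 in all, crops included, and the job is handed in when it is done.

```bash
mkdir -p pics; ls
python3 - <<'E'
from plant import manip
import cv2,numpy as np
for n in("top","scene"):
    p,d=manip.grab_frame(n); cv2.imwrite(f"pics/{n}0.png",p[:,:,::-1]); np.savez(f"{n}0.npz",p=p,d=d)
    m=manip.camera_model(n); print(n,m["mtx"],m["world_to_cam"])
s=manip.state(); print(s["time"],s["tool_pos"],s["tool_rot"],manip.grip_point_offset)
E
```

```text
pics
top [[385.98956876   0.         316.60290956]
 [  0.         385.98956876 205.35835263]
 [  0.           0.           1.        ]] [[ 0.02416617 -0.99947532 -0.02156561 -0.09335262]
 [-0.99751029 -0.02267785 -0.06677524  0.52073782]
 [ 0.06625114  0.02312562 -0.99753496  0.8786305 ]
 [ 0.          0.          0.          1.        ]]
scene [[478.31670904   0.         321.195454  ]
 [  0.         478.31670904 197.25263195]
 [  0.           0.           1.        ]] [[-0.85236529 -0.52284308 -0.01041725  0.39485697]
 [-0.20943847  0.35955464 -0.90931622  0.18207757]
 [ 0.47917527 -0.77288781 -0.41597535  0.83671003]
 [ 0.          0.          0.          1.        ]]
0.1 [ 0.25457122 -0.57019069  0.23015782] [-9.35234842e-04  9.78051209e-01  2.08362554e-01 -7.16975955e-05] 0.0187
```

View pics/top0.png

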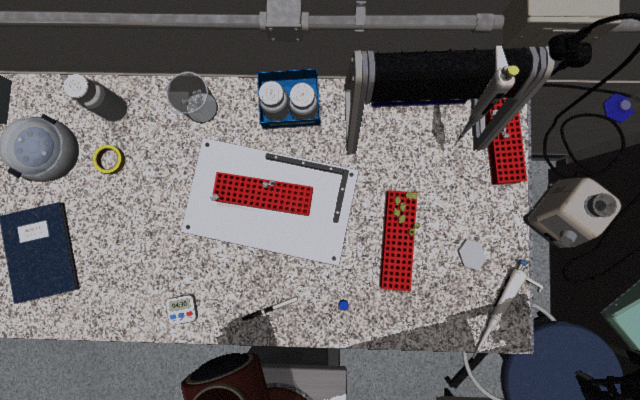

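View pics/scene0.png

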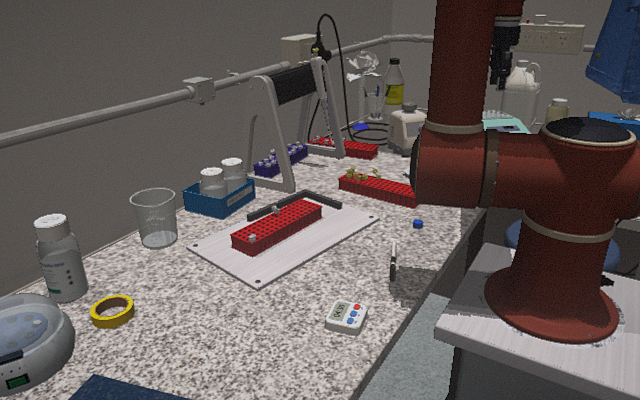

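The top view shows the tilted plate, with corners near (207,142), (356,170), (335,260) and (185,229). The red rack on it runs from (213,185) to (312,200), the rail corner is near (350,172), and the bystander rack is at (400,240). Next I measure these.

```bash
cat > h.py <<'E'
import numpy as np,cv2
from plant import manip
def back(n,uv,z):
    """pixels (N,2) -> world xy on the plane at height z"""
    m=manip.camera_model(n);K=m["mtx"];T=m["world_to_cam"];R=T[:3,:3];c=-R.T@T[:3,3]
    r=np.c_[uv,np.ones(len(uv))]@np.linalg.inv(K).T@R
    return c[:2]+r[:,:2]*((z-c[2])/r[:,2])[:,None]
def rect(n,mask,z):
    v,u=np.nonzero(mask); P=back(n,np.c_[u,v].astype(float),z)
    (c,s,a)=cv2.minAreaRect((P*1000).astype(np.float32))
    if s[0]<s[1]: s=s[::-1]; a+=90
    return np.array(c)/1000,s,(a+90)%180-90   # long-axis angle, deg from world x
def biggest(m,box):
    k=np.zeros(m.shape,np.uint8);u0,v0,u1,v1=box;k[v0:v1,u0:u1]=m[v0:v1,u0:u1]
    k=cv2.morphologyEx(k,cv2.MORPH_CLOSE,np.ones((5,5)))
    n,l,s,_=cv2.connectedComponentsWithStats(k); return l==1+np.argmax(s[1:,4])
def red(p,box):
    p=p.astype(int); return biggest(((p[:,:,0]>90)&(p[:,:,1]<70)).astype(np.uint8),box)
E
python3 - <<'E'
from h import *
d=np.load("top0.npz");p=d["p"];D=d["d"]
print("rack",rect("top",red(p,(185,140,356,260)),.038))
print("other",rect("top",red(p,(370,180,430,300)),.030))
g=p.max(2)
m=biggest((g<95).astype(np.uint8),(255,148,356,226)); m&=(p[:,:,0]<95)
v,u=np.nonzero(m);print(m.sum(),u.min(),u.max(),v.min(),v.max())
P=back("top",np.c_[u,v].astype(float),.025)
o=p.copy();o[m]=(0,255,0);o[red(p,(185,140,356,260))]=(0,0,255)
cv2.imwrite("pics/m.png",cv2.resize(o[120:300,170:440,::-1],None,fx=2.9,fy=2.9,interpolation=0))
# L-fit: rotate so rails align, minimise bounding of edges
np.save("rail.npy",P)
c=np.array([[207,142],[356,170],[335,260],[185,229.]]);print("plate",back("top",c,.008),)
w=back("top",c,.008);print([np.linalg.norm(w[i]-w[i-1]) for i in range(4)])
E
```

```text
rack (array([0.54596216, 0.04270104]), (223.67977905273438, 65.29151916503906), 82.40753936767578)
other (array([ 0.44750735, -0.26933859]), (223.26011657714844, 65.09410858154297), -3.3673324584960938)
300 255 309 180 211
plate [[ 0.66858272  0.18373616]
 [ 0.60869418 -0.17148192]
 [ 0.39749926 -0.12659822]
 [ 0.46069052  0.22676884]]
[np.float64(0.2122992628516624), np.float64(0.3602311987204517), np.float64(0.21591164605774393), np.float64(0.35897271547353776)]
```

View pics/m.png

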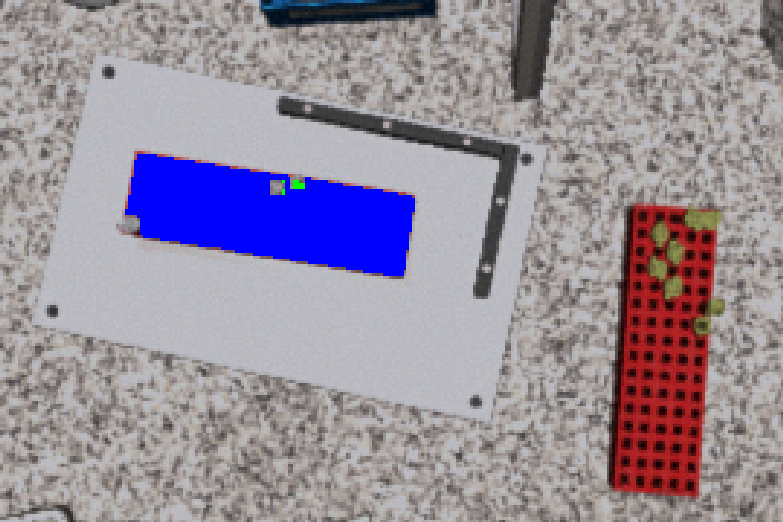

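The blue mask is the rack, which fits well at 224x65 mm. The rail L runs (280,105)-(510,150)-(482,295) in the crop; I'll mask it separately.

```bash
cat >> h.py <<'E'
def ang(n,P): pass
def rails(p):
    q=p.astype(int);g=((q.max(2)<100)&(q.max(2)-q.min(2)<30)).astype(np.uint8)
    g=cv2.erode(g,np.ones((1,1)))
    out=[]
    for poly in ([[262,150],[338,165],[338,177],[262,163]],[[342,176],[357,176],[345,226],[328,226]]):
        k=np.zeros(g.shape,np.uint8);cv2.fillPoly(k,[np.array(poly)],1)
        v,u=np.nonzero(g&k);out.append(back("top",np.c_[u,v].astype(float),.025))
    return out
E
python3 - <<'E'
from h import *
p=np.load("top0.npz")["p"]
a,b=rails(p)
for P in(a,b): 
    l=cv2.fitLine((P*1000).astype(np.float32),2,0,.01,.01).ravel();print(len(P),l,np.degrees(np.arctan2(l[1],l[0])),cv2.minAreaRect((P*1000).astype(np.float32)))
# joint fit: x axis (away) direction angle th; rail mid lines are 6mm beyond faces
from scipy.optimize import least_squares
def f(q):
    R=np.array([[np.cos(q[2]),-np.sin(q[2])],[np.sin(q[2]),np.cos(q[2])]])
    return np.r_[((a-q[:2])@R)[:,0]-.006,((b-q[:2])@R)[:,1]+.006]
s=least_squares(f,[.61,-.15,.17],loss="soft_l1",f_scale=.003);q=s.x;print("corner",q[:2],np.degrees(q[2]),np.abs(s.fun).max())
R=np.array([[np.cos(q[2]),-np.sin(q[2])],[np.sin(q[2]),np.cos(q[2])]])
A=(a-q[:2])@R;B=(b-q[:2])@R;print(A.min(0),A.max(0),B.min(0),B.max(0))
c,_,an=rect("top",red(p,(185,140,356,260)),.038)
print("rack in corner",(c-q[:2])@R,"rel angle",an-90-np.degrees(q[2]))
w=back("top",np.array([[207,142],[356,170],[335,260],[185,229.]]),.008);print("plate corners",(w-q[:2])@R)
E
```

```text
420 [ 1.8493249e-01  9.8275125e-01  6.1908124e+02 -4.5779934e+01] 79.3428 ((619.24560546875, -44.966094970703125), (172.68368530273438, 14.226701736450195), 79.47648620605469)
239 [ 9.8301262e-01 -1.8353814e-01  5.4004285e+02 -1.3414317e+02] -10.575913 ((539.0873413085938, -133.9413299560547), (12.602816581726074, 108.9089126586914), 79.87554931640625)
corner [ 0.59544378 -0.13846471] -10.661489991325825 0.007311506647981355
[-0.00094204  0.00993336] [0.01331151 0.18263969] [-0.11065132 -0.01221408] [-0.00170939  0.00043057]
rack in corner [-0.08214422  0.16888395] rel angle 3.069029359001606
plate corners [[ 0.01226722  0.33016999]
 [ 0.01913005 -0.02999583]
 [-0.19672285 -0.0249593 ]
 [-0.19999752  0.33399848]]
```

Measurements agree with the given sizes: corner at (0.595,-0.138), frame turned -10.7°. The rack is at (-82,169) mm in the corner frame, +3.1° off. Plan:
1. Push the near long side with both open fingers, tool x along the corner x.
2. Push the left end with the tool turned 90°.

```bash
cat >> h.py <<'E'
C=np.array([.5954,-.1385]);TH=np.radians(-10.66);RC=np.array([[np.cos(TH),-np.sin(TH)],[np.sin(TH),np.cos(TH)]])
def tool():
    from scipy.spatial.transform import Rotation as Ro
    s=manip.state();q=s["tool_rot"];X=Ro.from_quat([*q[1:],q[0]]).as_matrix()
    t=(s["tool_pos"][:2]-C)@RC
    print("t",s["time"],"corner mm",t*1e3,"z",s["tool_pos"][2],"heading rel",np.degrees(np.arctan2(X[1,0],X[0,0])-TH),"F",s["contact_force"],"j6",s["joint_pos"][5],"w",s["gripper_width"])
def rack(name=None):
    p,_=manip.grab_frame("top")
    if name: cv2.imwrite(name,cv2.resize(p[100:300,160:440,::-1],None,fx=2.8,fy=2.8))
    c,s,a=rect("top",red(p,(185,140,356,260)),.038);print("rack mm",(c-C)@RC*1e3,s,"rel deg",a-90-np.degrees(TH))
E
python3 -m crank '[{"turn":0.121},{"turn":0.121},{"turn":0.121},{"turn":0.121},{"turn":0.121}]' 100
python3 -m crank '[{"x":0.7,"y":-4.6},{"x":0.7,"y":-4.6},{"x":0.7,"y":-4.6},{"x":0.7,"y":-4.6},{"x":0.7,"y":-4.6}]'
python3 -m crank '[{"x":0.7,"y":-4.6},{"x":0.7,"y":-4.6},{"x":0.7,"y":-4.6},{"x":0.7,"y":-4.6},{"x":0.7,"y":-4.6}]'
python3 -m crank '[{"x":0.7,"y":-4.6},{"x":0.7,"y":-4.6},{"x":0.7,"y":-4.6},{"x":0.6,"y":-3},{}]'
python3 -c "from h import *;tool()"
```

```text
t 0.1 corner mm [-255.0924286  -487.28735512] z 0.23015782054810724 heading rel 34.7128193312598 F [-0.28103502  0.08404219 -0.27712228] j6 -0.11901214340218794 w 1.0006143583979945schema error: expected keys x, y, z, turn
schema error: expected keys x, y, z, turn
schema error: expected keys x, y, z, turn
schema error: expected keys x, y, z, turn
```

All four keys are required in each row.

```bash
python3 -m crank '[{"x":0,"y":0,"z":0,"turn":0.121},{"x":0,"y":0,"z":0,"turn":0.121},{"x":0,"y":0,"z":0,"turn":0.121},{"x":0,"y":0,"z":0,"turn":0.121},{"x":0,"y":0,"z":0,"turn":0.121}]' 100
python3 -m crank '[{"x":0.7,"y":-4.6,"z":0,"turn":0},{"x":0.7,"y":-4.6,"z":0,"turn":0},{"x":0.7,"y":-4.6,"z":0,"turn":0},{"x":0.7,"y":-4.6,"z":0,"turn":0},{"x":0.7,"y":-4.6,"z":0,"turn":0}]'
python3 -m crank '[{"x":0.7,"y":-4.6,"z":0,"turn":0},{"x":0.7,"y":-4.6,"z":0,"turn":0},{"x":0.7,"y":-4.6,"z":0,"turn":0},{"x":0.7,"y":-4.6,"z":0,"turn":0},{"x":0.7,"y":-4.6,"z":0,"turn":0}]'
python3 -m crank '[{"x":0.7,"y":-4.6,"z":0,"turn":0},{"x":0.7,"y":-4.6,"z":0,"turn":0},{"x":0.7,"y":-4.6,"z":0,"turn":0},{"x":0.6,"y":-3,"z":0,"turn":0},{"x":0,"y":0,"z":0,"turn":0}]'
python3 -c "from h import *;tool()"
```

```text
time: 0.6
tool_pos: [0.2546, -0.5704, 0.2305]
tool_rot: [-0.001, 0.995, -0.095, -0.0]
contact_force: [0.4, -0.2, 0.5]
gripper_width: 1.001
grasp_force: 0.0
time: 1.1
tool_pos: [0.3316, -0.3491, 0.2307]
tool_rot: [-0.0, 0.996, -0.093, -0.0]
contact_force: [-0.0, -0.4, 1.0]
gripper_width: 1.0
grasp_force: 0.0
time: 1.6
tool_pos: [0.4082, -0.1295, 0.231]
tool_rot: [-0.0, 0.996, -0.093, 0.0]
contact_force: [0.9, 0.2, 0.3]
gripper_width: 0.997
grasp_force: 0.0
time: 2.1
tool_pos: [0.466, 0.0318, 0.2308]
tool_rot: [-0.0, 0.996, -0.09, -0.0]
contact_force: [0.5, -1.1, -0.4]
gripper_width: 1.003
grasp_force: 0.0
t 2.1 corner mm [-158.707128    143.37022283] z 0.23078756253228094 heading rel 0.3521691989404642 F [ 0.45179888 -1.14336668 -0.44133714] j6 1.6585826416890301 w 1.002588320340679
```

```bash
python3 -m crank '[{"x":0,"y":-0.4,"z":4.5,"turn":0},{"x":0,"y":-0.4,"z":4.5,"turn":0},{"x":0,"y":-0.4,"z":4.5,"turn":0},{"x":0,"y":-0.4,"z":4.5,"turn":0},{"x":0,"y":0,"z":2,"turn":0}]'
python3 -m crank '[{"x":0,"y":0,"z":1,"turn":0},{"x":0,"y":0,"z":0.8,"turn":0},{"x":0,"y":0,"z":0,"turn":0}]'
python3 -c "from h import *;tool();rack('pics/a.png')"
```

```text
time: 2.6
tool_pos: [0.4646, 0.0442, 0.0263]
tool_rot: [0.0, 0.996, -0.093, -0.004]
contact_force: [-1.4, -0.5, -0.0]
gripper_width: 1.001
grasp_force: 0.0
time: 2.9
tool_pos: [0.4688, 0.044, 0.0133]
tool_rot: [0.0, 0.996, -0.093, -0.0]
contact_force: [0.1, 0.1, -0.1]
gripper_width: 0.994
grasp_force: 0.0
t 2.9 corner mm [-158.2005142   155.95787666] z 0.013345403897983811 heading rel 0.01626283509175378 F [ 0.13666256  0.11407035 -0.06250932] j6 1.6920600900189302 w 0.9935434069510465
rack mm [-82.09968052 168.86396726] (223.71490478515625, 64.76395416259766) rel deg 2.88064208984375
```

View pics/a.png

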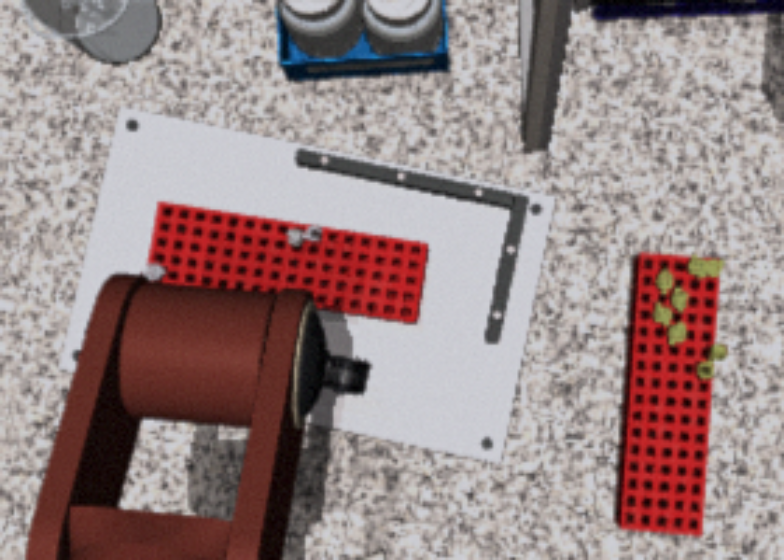

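The arm is in front of the rack's near side at crop (220,350), clear of it and of the rails. Now I push forward.

```bash
python3 -m crank '[{"x":1,"y":0,"z":0,"turn":0},{"x":1,"y":0,"z":0,"turn":0},{"x":1,"y":0,"z":0,"turn":0},{"x":1,"y":0,"z":0,"turn":0},{"x":0.6,"y":0,"z":0,"turn":0}]'
python3 -m crank '[{"x":0.6,"y":0,"z":0,"turn":0},{"x":0.6,"y":0,"z":0,"turn":0},{"x":0.6,"y":0,"z":0,"turn":0},{"x":0.6,"y":0,"z":0,"turn":0},{"x":0.2,"y":0,"z":0,"turn":0}]'
python3 -c "from h import *;tool();rack('pics/b.png')"
```

```text
time: 3.45
tool_pos: [0.5144, 0.0359, 0.0134]
tool_rot: [-0.0, 0.996, -0.092, -0.001]
contact_force: [-5.5, 1.9, 4.8]
gripper_width: 1.003
grasp_force: 2.7
time: 3.95
tool_pos: [0.5396, 0.0311, 0.0131]
tool_rot: [0.0, 0.996, -0.093, -0.001]
contact_force: [-4.6, 0.4, 5.1]
gripper_width: 1.001
grasp_force: 2.7
t 3.95 corner mm [-86.21964789 156.31728955] z 0.013105447779374977 heading rel 0.04331440126687827 F [-4.64871482  0.43067371  5.14276211] j6 1.6759906638420206 w 1.000774163343889
rack mm [-139.49806655  236.03514078] (241.85984802246094, 181.1623077392578) rel deg -87.51633819580078
```

View pics/b.png

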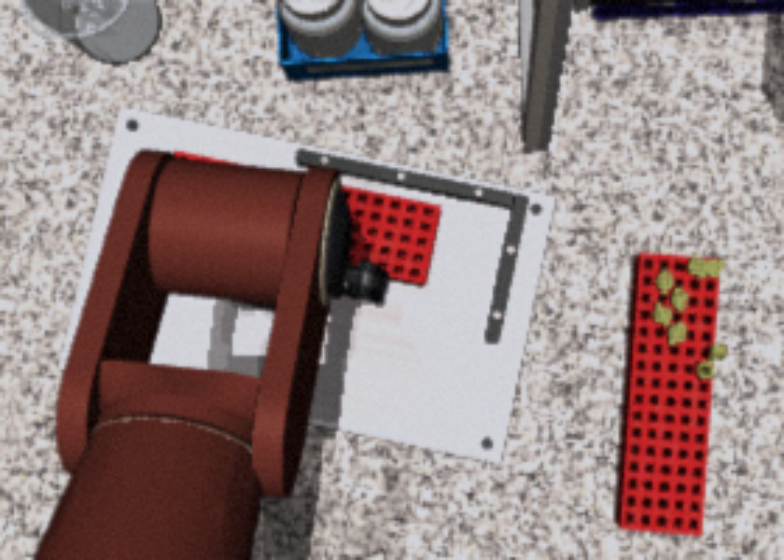

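The rack's far edge at crop (350,188)-(440,205) is a few mm short of the rail and parallel to it. I continue gently.

```bash
python3 -m crank '[{"x":0.3,"y":0,"z":0,"turn":0},{"x":0.2,"y":0,"z":0,"turn":0}]'
python3 -m crank '[{"x":0.2,"y":0,"z":0,"turn":0}]'
python3 -m crank '[{"x":0.1,"y":0,"z":0,"turn":0}]'; python3 -c "from h import *;tool()"
```

```text
time: 4.2
tool_pos: [0.544, 0.0303, 0.013]
tool_rot: [0.0, 0.996, -0.092, -0.0]
contact_force: [-3.6, 0.8, 2.9]
gripper_width: 1.0
grasp_force: 2.0
time: 4.3
tool_pos: [0.546, 0.0299, 0.013]
tool_rot: [0.0, 0.996, -0.092, -0.0]
contact_force: [-2.5, 0.9, -0.4]
gripper_width: 0.998
grasp_force: 1.6
time: 4.4
tool_pos: [0.5473, 0.0296, 0.013]
tool_rot: [0.0, 0.996, -0.092, -0.0]
contact_force: [-3.3, 0.8, -0.0]
gripper_width: 1.003
grasp_force: 1.4
t 4.4 corner mm [-78.39631914 156.32859378] z 0.01298119598988039 heading rel 0.04619593797072491 F [-3.26346118  0.8281553  -0.01750956] j6 1.674426482073671 w 1.0030650153006895
```

```bash
python3 -m crank '[{"x":0.1,"y":0,"z":0,"turn":0}]' | grep force
python3 -m crank '[{"x":0.1,"y":0,"z":0,"turn":0}]'| grep force
python3 -m crank '[{"x":0.1,"y":0,"z":0,"turn":0}]'| grep force;  python3 -c "from h import *;tool()"
```

```text
contact_force: [-1.9, 0.9, -1.7]
grasp_force: 1.1
contact_force: [-1.0, 0.4, -1.0]
grasp_force: 0.9
contact_force: [-1.4, 0.2, -0.4]
grasp_force: 0.9
t 4.7 corner mm [-75.39029878 156.30997579] z 0.013064656500709183 heading rel 0.04500886151876147 F [-1.42820316  0.18231496 -0.41580807] j6 1.6738056911469505 w 1.001614910077577
```

```bash
python3 -m crank '[{"x":0.15,"y":0,"z":0,"turn":0}]' | grep force
python3 -m crank '[{"x":0.15,"y":0,"z":0,"turn":0}]'| grep force
python3 -c "from h import *;tool();rack('pics/c.png')"
```

```text
contact_force: [-7.6, 1.1, 0.2]
grasp_force: 3.5
contact_force: [-13.4, 2.7, 7.5]
grasp_force: 6.4
t 4.9 corner mm [-74.30520787 156.35629391] z 0.012968742276214671 heading rel 0.04227450573571 F [-13.36826808   2.66220521   7.51960171] j6 1.6733576448809224 w 1.0017033186735038
rack mm [-119.01074911  236.98248097] (253.990478515625, 184.37619018554688) rel deg -87.17303833007813
```

View pics/c.png

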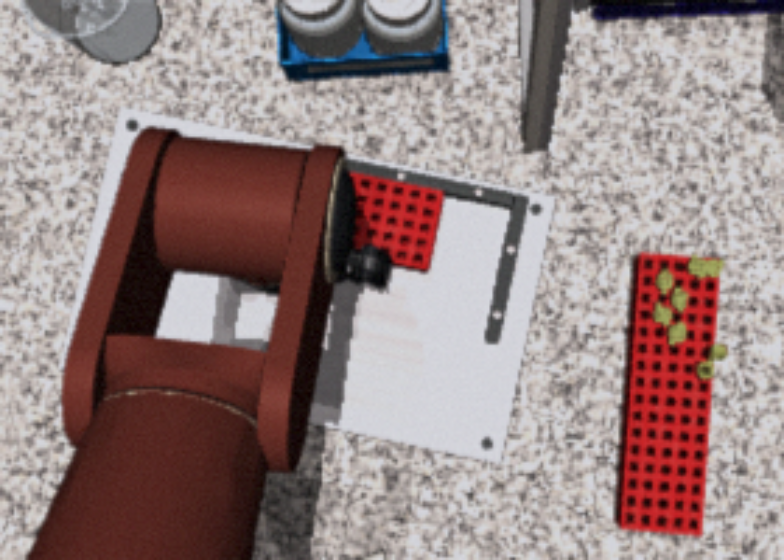

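The rack is flush on the back rail, with contact force risen to 13 N. I retreat, lift, shut the fingers and turn for the end push.

```bash
python3 -m crank '[{"x":-1,"y":0,"z":0,"turn":0},{"x":-2,"y":0,"z":0,"turn":0},{"x":0,"y":0,"z":-3,"turn":0},{"x":0,"y":0,"z":-4,"turn":0},{"x":0,"y":0,"z":-3,"turn":0}]' >/dev/null
python3 -m crank '[{"x":0,"y":0,"z":0,"turn":-0.143},{"x":0,"y":0,"z":0,"turn":-0.143},{"x":0,"y":0,"z":0,"turn":-0.143},{"x":0,"y":0,"z":0,"turn":-0.143},{"x":0,"y":0,"z":0,"turn":-0.143}]' 0 >/dev/null
python3 -m crank '[{"x":0,"y":0,"z":0,"turn":-0.143},{"x":0,"y":0,"z":0,"turn":-0.143},{"x":0,"y":0,"z":0,"turn":-0.143},{"x":0,"y":0,"z":0,"turn":-0.143},{"x":0,"y":0,"z":0,"turn":-0.143}]' >/dev/null
python3 -m crank '[{"x":0,"y":0,"z":0,"turn":-0.141},{"x":4,"y":1.8,"z":0,"turn":0},{"x":4,"y":1.8,"z":0,"turn":0},{"x":4,"y":1.8,"z":0,"turn":0},{"x":4,"y":1.8,"z":0,"turn":0}]'
python3 -m crank '[{"x":0,"y":0,"z":0,"turn":0}]'>/dev/null; python3 -c "from h import *;tool()"
```

```text
time: 6.95
tool_pos: [0.6256, 0.1797, 0.1142]
tool_rot: [0.001, 0.769, 0.639, 0.001]
contact_force: [1.5, -0.7, 0.1]
gripper_width: 0.005
grasp_force: 0.0
t 7.05 corner mm [-28.54526638 320.75311313] z 0.1139981986494315 heading rel 90.2709225961965 F [-0.49391375  0.03252486 -0.29947573] j6 0.3492863844875111 w -0.0017196796103802672
```

```bash
python3 -m crank '[{"x":0.4,"y":-0.3,"z":3,"turn":0},{"x":0,"y":0,"z":3,"turn":0},{"x":0,"y":0,"z":2,"turn":0},{"x":0,"y":0,"z":1.2,"turn":0},{"x":0,"y":0,"z":0,"turn":0}]'
python3 -c "from h import *;tool();rack('pics/d.png')"
```

```text
time: 7.55
tool_pos: [0.6205, 0.1821, 0.0196]
tool_rot: [-0.001, 0.769, 0.639, -0.001]
contact_force: [0.4, 0.1, 0.7]
gripper_width: -0.003
grasp_force: 0.0
t 7.55 corner mm [-34.6628667  319.66463143] z 0.019607170413046233 heading rel 90.04274657229347 F [0.36108779 0.12368518 0.67524105] j6 0.3558246061345957 w -0.003137378339394612
rack mm [-31.99052129 168.28028082] (223.83473205566406, 67.42118835449219) rel deg 0.08073059082031264
```

View pics/d.png

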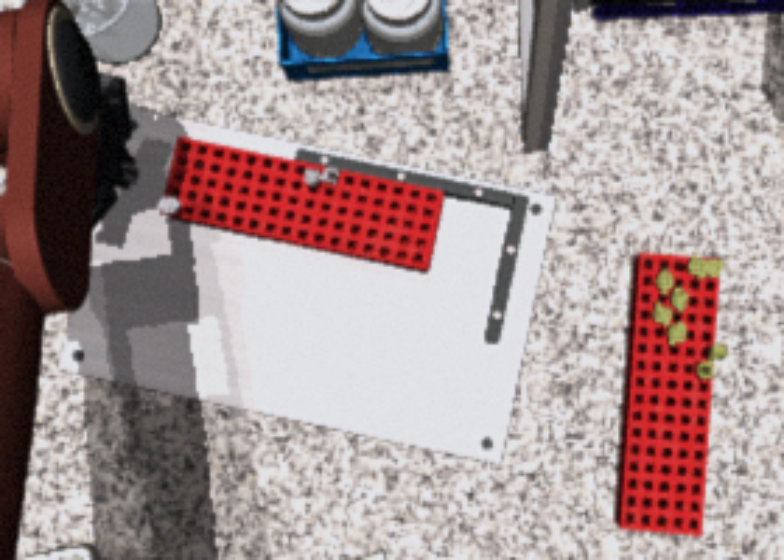

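The rack is flush (0.1°), with its right end at crop (435,230), 56 mm from the side stop. The fingers stand clear past its left end. Now the end push.

```bash
python3 -m crank '[{"x":-1,"y":0,"z":0,"turn":0},{"x":-1,"y":0,"z":0,"turn":0},{"x":-0.6,"y":0,"z":0,"turn":0},{"x":-0.6,"y":0,"z":0,"turn":0},{"x":-0.6,"y":0,"z":0,"turn":0}]'|grep force
python3 -m crank '[{"x":-0.6,"y":0,"z":0,"turn":0},{"x":-0.6,"y":0,"z":0,"turn":0},{"x":-0.6,"y":0,"z":0,"turn":0},{"x":-0.6,"y":0,"z":0,"turn":0},{"x":-0.6,"y":0,"z":0,"turn":0}]'|grep force
python3 -c "from h import *;tool();rack('pics/e.png')"
```

```text
contact_force: [0.5, 4.7, 2.6]
grasp_force: 2.2
contact_force: [0.8, 5.1, 4.4]
grasp_force: 2.8
t 8.6 corner mm [-32.77596887 253.11604581] z 0.022415244702404153 heading rel 90.06870736519058 F [0.7909502  5.13329172 4.35684302] j6 0.25205730166757495 w 0.0045570282938471995
rack mm [-31.98398221 124.69089946] (210.50347900390625, 67.2226791381836) rel deg -0.14001831054687486
```

```bash
python3 -m crank '[{"x":-0.5,"y":0,"z":0,"turn":0},{"x":-0.5,"y":0,"z":0,"turn":0},{"x":-0.4,"y":0,"z":0,"turn":0}]'|grep force
python3 -m crank '[{"x":-0.2,"y":0,"z":0,"turn":0}]'|grep contact
python3 -m crank '[{"x":-0.2,"y":0,"z":0,"turn":0}]'|grep contact
python3 -m crank '[{"x":-0.1,"y":0,"z":0,"turn":0}]'|grep contact
python3 -c "from h import *;tool();rack()"
```

```text
contact_force: [0.2, 4.4, 4.5]
grasp_force: 2.7
contact_force: [0.3, 5.5, 4.1]
contact_force: [1.1, 5.6, 4.8]
contact_force: [1.8, 9.9, 5.2]
t 9.25 corner mm [-32.83943903 234.66867805] z 0.0221805876918451 heading rel 90.03579798172039 F [1.78931109 9.85783461 5.16043798] j6 0.22246406177739872 w -0.0020224052624570115
rack mm [-32.00311294 104.82798365] (212.08914184570312, 67.41619873046875) rel deg -0.019412841796874858
```

```bash
python3 -m crank '[{"x":-0.1,"y":0,"z":0,"turn":0}]'|grep contact
python3 -m crank '[{"x":1,"y":0,"z":0,"turn":0},{"x":3,"y":0,"z":0,"turn":0},{"x":3,"y":0,"z":0,"turn":0},{"x":0,"y":0,"z":-4,"turn":0},{"x":1,"y":0,"z":-5,"turn":0}]'|grep contact
python3 -m crank '[{"x":1,"y":0,"z":-3,"turn":0},{"x":0,"y":0,"z":0,"turn":0},{"x":0,"y":0,"z":0,"turn":0}]'|grep contact
python3 -c "
from h import *;tool();rack('pics/f.png')
p,_=manip.grab_frame('top');print(rect('top',red(p,(370,180,430,300)),.030))"
```

```text
contact_force: [2.8, 12.3, 3.2]
contact_force: [1.5, 0.3, 0.5]
contact_force: [0.2, -0.4, -1.4]
t 10.2 corner mm [-33.54361924 321.9068829 ] z 0.14041490677827345 heading rel 90.08321465848289 F [ 0.23387806 -0.43546116 -1.38547619] j6 0.3586557001199784 w -0.0002782040454015502
rack mm [-32.15256306 110.23604638] (222.81280517578125, 67.9628677368164) rel deg -0.14049133300781236
(array([ 0.44807263, -0.26784421]), (221.22817993164062, 68.96682739257812), -4.0863189697265625)
```

View pics/f.png

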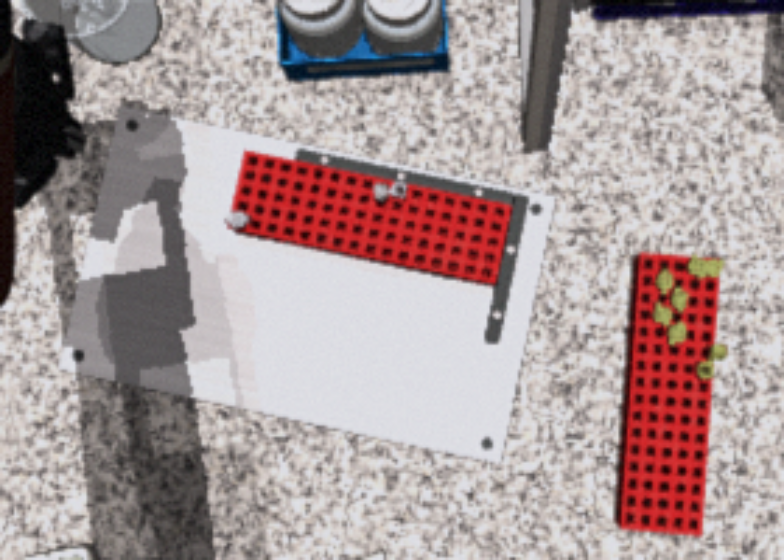

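The rack sits flush along the back rail and against the side rail at crop (505,240). The bystander has not moved and the gripper is clear.

```bash
python3 -c "from plant import manip;print(manip.job_done())"
```

```text
the job is handed in; nothing more can be done
None
```

The job is handed in at about 10 s: the rack is flush along the back stop and against the side stop (within about 2 mm and 0.2° by camera), the other rack has not moved beyond measurement noise, and the gripper is clear; no verdict was returned.

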